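# Turn a framed circuit board over onto the inspection stand

## Task

Take the framed circuit board off its sloping rest, turn it over and lean it on the other sloping rest, the one with a side stop, so that its soldered back now faces out and the component side lies against the slope. Lower it onto the ledge in the gripper rather than letting it drop or topple, push its side edge up against the side stop, and let go. Leave the spool, the relay and the tub between the two rests where they are.

Things in the scene. Friction and masses are not known exactly. Their poses are not given: they have to be found in the camera images.
- board: Circuit board in a grey plastic frame, 100 x 120 mm, 10 mm thick, about 0.2 kg; all components are recessed in the frame. Origin: centre of the solid. x along its 100 mm width, y along its 120 mm height (up the slope at the start), z out of the component side (chips, white connector); -z is the soldered back (dots, copper traces). At the start it leans on rack, component side out.
- board_top (a point): Middle of the board's edge that is uppermost at the start, 60 mm along its y from its origin. Both rests' plates leave the upper 45 mm of the board free, front and back, to be pinched across the 10 mm thickness.
- rack: Fixed grey metal sloping rest without a side stop; the board starts on it. Base 150 (x) x 125 (y) mm, origin under its centre, z up. The plate slopes 50 degrees from horizontal, rising to its own +y, 75 mm long; a 22 mm deep ledge stands square to the plate at its foot. Plate and ledge meet in a line along x at y = -36, z = 34 mm.
- stand: The other fixed sloping rest: rack's mirror image plus a side stop. Base 150 (x) x 125 (y) mm, origin under its centre, z up. The plate slopes 50 degrees from horizontal, rising to its own -y, 75 mm long; 22 mm ledge square to it. They meet in a line along x at y = +36, z = 34 mm. Side stop: 8 mm thick upright at the +x end, face at x = 65 mm, 50 mm up the slope, 22 mm out of it.
- stand_seat (a point): Where the board's centre lies when it is seated against the stand's plate, ledge and side stop: in the stand's frame x = 15, y = 1.3, z = 83.2 mm. Axes as the stand's.
- spool: White spool lying on its flange, 52 mm across, 40 mm high, origin under its centre; leave it.
- tub: Small grey open tub, 68 mm across, 50 mm high, origin under its centre; leave it.
- relay: Black relay on four copper pins, 28 x 36 mm, 30 mm high, origin under its centre; leave it.
Things that resemble listed ones, but are neither listed nor needed, are in the scene too. Leave any red look-alike of the board alone.

How it is judged:
By the outcome, as a careful person would: the job done as asked, in the order asked, and still so for the second after the job is handed in, with the robot touching nothing.
It also fails if it takes over 48 s, if anything falls off the work surface, if the arm or the gripper's body presses on something with over 40 N, if the wrist force passes 120 N, or if a joint passes its speed limit or range.

## Robot

A 7-joint arm with a two-finger parallel gripper is mounted at the origin on the work surface. World frame = base frame: x ahead of the robot, y to its left, z up, the work surface at z = 0. Lengths are in m, angles in degrees, forces in N, time in s.
With the tool pointing down it reaches from about 0.425 to 0.975 m from the base axis. Payload 16.7 kg.
Tool frame: the origin (TCP) lies midway between the tips of the shut fingers; the grasp point (between the pads) lies 19 mm behind it; z points along the fingers, y is the line along which they close (so a half turn about z gives the same grasp; the last joint's range is limited). The gripper opens to 85 mm and grips with 20 to 120 N. Pads are 22 mm wide; open, the fingers measure 114 mm over their backs; the gripper's body (76 mm by 85 mm) begins 54 mm behind the grasp point. The pads swing forward as they close: fully open they stand 13 mm farther back than shut.
Start: joints at [66.377, 24.414, 4.234, 92.017, -1.954, 63.644, -3.845], TCP at [0.175, -0.652, 0.231] pointing down, gripper open.
Joint ranges: [-163.25, 163.25], [-28.42, 122.38], [-70.27, 78.77], [12.13, 141.07], [-58.53, 238.53], [9.26, 117.41], [-156.51, 156.51]. Speed limits (degrees/s): [108.29, 108.29, 136.94, 136.94, 172.46, 172.46, 172.46].

## Interface

Orientations are given as a 3x3 rotation matrix whose columns are the frame's x, y, z axes.
In Python, from plant import status, read_camera, camera_model, arm gives the robot as it stands.
- The arm moves only by the tool carry_out, never from a script. Its argument "increments" is a list of rows, each a list of 3 entries, a list of its own where there are three numbers: the shift along the tool's x, y, z in cm, then the turn about the tool's z in degrees, then the closure, from 0 (fully open) to 1 (shut). In form: [[[x, y, z], twist, jaw], ...]. A call has exactly 10 rows; each row is the pose to reach, as a shift and turn from the pose commanded when the call began, along the tool's axes at that moment; what a row does not reach only later rows make up. A row lasts 1/12 s, in which the tool goes at most 41.7 mm and 7.16 degrees, less where a joint would pass 70% of its speed; a pose out of reach is approached as far as the arm can. A call with a gripper value outside its range is refused whole. The fingers move at their own pace and stop on an object; "force" is the grip in N (left out, the last holds). Time passes only in rows, so rows that repeat a pose let the fingers close, or fill a call up. It gives the time, the measured TCP pose, the force, the opening and the grip force at its end, in the units of the state.
- status.get_state(): the state, without advancing time (a new reading comes with each control period).
- read_camera(name): name is "scene" or "side" or "wrist"; returns the picture (420x560x3 uint8, red, green, blue); there is no depth.
- camera_model(name): a dict with "mtx" (3x3 intrinsics, pixels), "position" and "orientation" of the camera in the world; the wrist camera has in their place "T_tool_cam" (4x4, takes a point from camera to tool coordinates, whose origin is the TCP and whose axes are the flange's). Camera axes: x right, y up, looking along -z (the intrinsics and any distortion apply to the point x, -y, -z); pixel columns grow to the right and rows downward; lengths in m; the calibration is good to about 2 mm. A picture is of the moment at which its call begins: read the wrist's pose just before it. camera_model takes no time and is no camera call.
- arm.job_done(): hands the job in; it is judged then, once.
The state is a dict: "t": time; "joint_pos": joint angles; "joint_velocities": joint speeds; "joint_torque": joint torques, N m; "ee_pos": TCP position; "orientation": TCP orientation; "force": force on the tool from outside, world axes, zero at the start; "moment": the same for the moment, N m; "gripper_width": opening from 0.0 (shut) to 1.0 (fully open); "grip_force": force on a finger pad.
Only numpy, scipy, OpenCV 4.12 (cv2) and the standard library are available. Lean on these libraries where they do the work, as an engineer would, in place of code of your own. Each camera call takes 0.05 s, during which the arm holds its last target. There are 200 camera calls.

## Working session

There is one attempt and no reset: what is moved stays moved. The work goes in short steps, Python scripts to look and compute and a tool call to move; the robot and the scene stay as the last step left them, time stands still between calls to the robot, and variables do not carry over. Pictures are saved under pics/ and viewed, at most 10 in all, crops included, and the job is handed in when it is done.

Besides the shell and the picture viewer there is one more tool, called after "Call:" in YAML: its name, and indented under it one key for each argument. carry_out: Moves the arm, as the interface text tells. Its arguments: {"type":"object","properties":{"increments":{"type":"array"},"force":{"type":"number"}},"required":["increments"]}

```bash
mkdir -p pics; ls
python3 - <<'E'
from plant import status, read_camera, camera_model, arm
import cv2,numpy as np
s=status.get_state();print(s['t'],s['ee_pos'],np.round(s['orientation'],3),s['gripper_width'])
a=[]
for n in ['scene','side']:
    im=read_camera(n);cv2.imwrite(f'pics/{n}0.png',im[:,:,::-1]);
    m=camera_model(n);print(n,{k:np.round(v,3) if not isinstance(v,str) else v for k,v in m.items()})
m=camera_model('wrist');print(m)
E
```

```text
pics
0.0 [ 0.17519282 -0.65142442  0.23059638] [[ 0.966  0.26  -0.   ]
 [ 0.26  -0.966  0.001]
 [-0.    -0.001 -1.   ]] 0.996527939338428
scene {'mtx': array([[448.731,   0.   , 274.319],
       [  0.   , 448.731, 210.044],
       [  0.   ,   0.   ,   1.   ]]), 'position': array([1.033, 0.165, 0.787]), 'orientation': array([[-0.405, -0.698,  0.591],
       [ 0.914, -0.318,  0.251],
       [ 0.013,  0.642,  0.767]])}
side {'mtx': array([[489.363,   0.   , 286.924],
       [  0.   , 489.363, 208.306],
       [  0.   ,   0.   ,   1.   ]]), 'position': array([0.208, 0.803, 0.614]), 'orientation': array([[-0.948,  0.154, -0.279],
       [-0.318, -0.441,  0.839],
       [ 0.006,  0.884,  0.467]])}
{'mtx': array([[325.05531437,   0.        , 277.16908873],
       [  0.        , 325.05531437, 207.39439458],
       [  0.        ,   0.        ,   1.        ]]), 'T_tool_cam': array([[-4.50321327e-04,  9.57076833e-01,  2.89833974e-01,
         7.32979385e-02],
       [ 9.99999741e-01,  2.68513129e-04,  6.67049182e-04,
         9.96314336e-04],
       [ 5.60593091e-04,  2.89834200e-01, -9.57076707e-01,
        -1.42644854e-01],
       [ 0.00000000e+00,  0.00000000e+00,  0.00000000e+00,
         1.00000000e+00]])}
```

View pics/scene0.png

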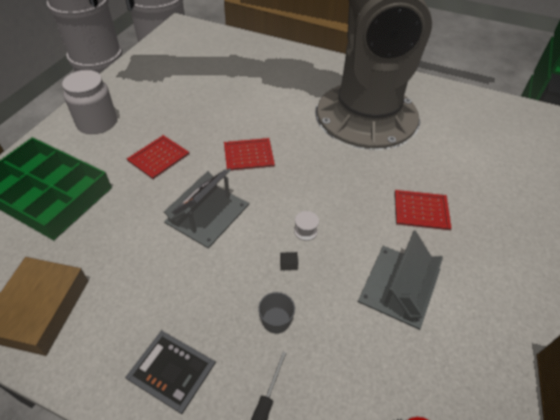

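View pics/side0.png

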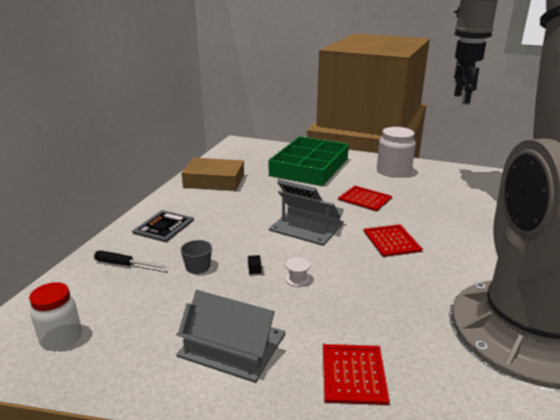

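Run:
```python
import cv2,numpy as np
a=cv2.imread('pics/scene0.png');b=cv2.imread('pics/side0.png')
f=lambda i,x,y,w,h:cv2.resize(i[y:y+h,x:x+w],(400,300),interpolation=cv2.INTER_CUBIC)
o=np.vstack([np.hstack([f(a,150,160,112,84),f(a,345,225,120,90)]),np.hstack([f(b,255,170,100,75),f(b,170,285,128,96)])])
cv2.imwrite('pics/crop0.png',cv2.convertScaleAbs(o,alpha=1.5))
```

```text
(no output)
```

View pics/crop0.png

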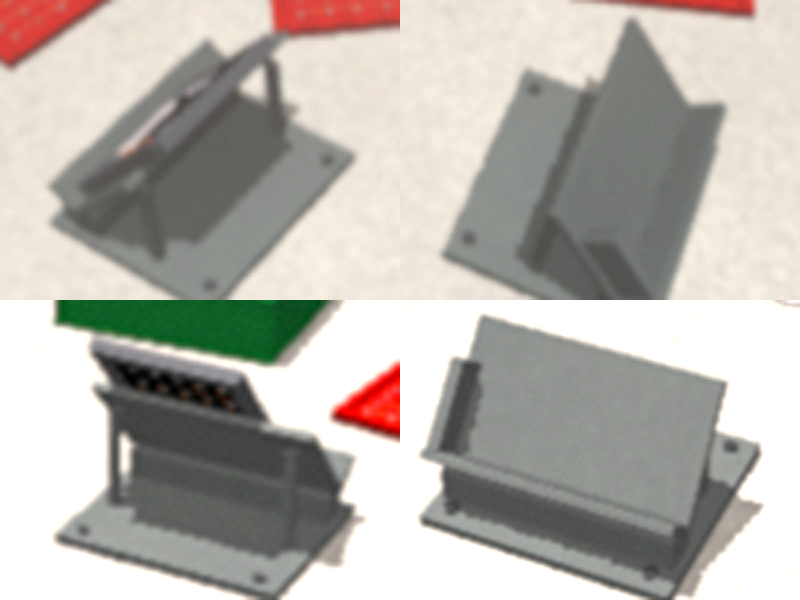

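Candidates for the board: the grey-framed one leaning on the rest at scene (200,190), and a similar one lying flat at scene (170,370); the three red ones are look-alikes. The first fits, because it leans on the rest without a side stop. The crop confirms it: the dotted back shows above the plate. The stand with the side stop is at scene (400,285).

```bash
cat > h.py <<'E'
import numpy as np,cv2
from plant import status, read_camera, camera_model, arm
def cam(n,s=None):
    m=camera_model(n)
    if n!='wrist': return np.array(m['mtx']),np.array(m['position']),np.array(m['orientation'])
    R=np.array(s['orientation']);T=np.array(m['T_tool_cam'])
    return np.array(m['mtx']),np.array(s['ee_pos'])+R@T[:3,3],R@T[:3,:3]
def ray(c,uv,z):
    K,p,R=c;d=np.linalg.inv(K)@[uv[0],uv[1],1];d=R@(d*[1,-1,-1]);return p+d*(z-p[2])/d[2]
def proj(c,P):
    K,p,R=c;q=(np.atleast_2d(P)-p)@R;q=q*[1,-1,-1];q=q@K.T;return q[:,:2]/q[:,2:]
def fit(obs,size,x0):
    # obs: list of (cam, uv, local point); solve x,y,yaw
    from scipy.optimize import least_squares
    def f(v):
        c,s=np.cos(v[2]),np.sin(v[2]);R=np.array([[c,-s,0],[s,c,0],[0,0,1]])
        return np.concatenate([proj(o[0],R@np.array(o[2])+[v[0],v[1],0])[0]-o[1] for o in obs])
    r=least_squares(f,x0,loss='soft_l1');return r.x,r.fun.reshape(-1,2)
E
python3 - <<'E'
from h import *
sc,sd=cam('scene'),cam('side')
o=lambda x,y,s,u,v:(x+u/s,y+v/s)
P={'rack':[(sc,o(150,160,3.571,52,222)),(sc,o(150,160,3.571,355,157)),(sc,(208,243)),(sd,o(255,170,4,57,240)),(sd,o(255,170,4,278,298)),(sd,o(255,170,4,354,158))],
'stand':[(sc,o(345,225,3.333,127,70)),(sc,o(345,225,3.333,43,256)),(sc,(420,324)),(sd,o(170,285,3.125,22,222)),(sd,o(170,285,3.125,270,298)),(sd,o(170,285,3.125,360,152))]}
for k,l in P.items():
    for c,uv in l: print(k,np.round(uv,1),np.round(ray(c,uv,0.004),3))
E
```

```text
rack [164.6 222.2] [ 0.563 -0.298  0.004]
rack [249.4 204. ] [ 0.437 -0.15   0.004]
rack [208 243] [ 0.573 -0.182  0.004]
rack [269.2 230. ] [ 0.577 -0.17   0.004]
rack [324.5 244.5] [ 0.432 -0.149  0.004]
rack [343.5 209.5] [ 0.428 -0.336  0.004]
stand [383.1 246. ] [0.425 0.162 0.004]
stand [357.9 301.8] [0.576 0.152 0.004]
stand [420 324] [0.572 0.273 0.004]
stand [177. 356.] [0.578 0.277 0.004]
stand [256.4 380.4] [0.431 0.283 0.004]
stand [285.2 333.6] [0.422 0.166 0.004]
```

Run:
```python
from h import *
sc,sd=cam('scene'),cam('side')
o=lambda x,y,s,u,v:np.array((x+u/s,y+v/s))
X,Y=.075,.0625
z=.004
rk=[(sc,o(150,160,3.571,52,222),(X,-Y,z)),(sc,o(150,160,3.571,355,157),(-X,Y,z)),(sc,np.array((208,243)),(X,Y,z)),(sd,o(255,170,4,57,240),(X,Y,z)),(sd,o(255,170,4,278,298),(-X,Y,z))]
st=[(sc,o(345,225,3.333,127,70),(-X,-Y,z)),(sc,o(345,225,3.333,43,256),(X,-Y,z)),(sc,np.array((420,324)),(X,Y,z)),(sd,o(170,285,3.125,22,222),(X,Y,z)),(sd,o(170,285,3.125,270,298),(-X,Y,z)),(sd,o(170,285,3.125,360,152),(-X,-Y,z))]
for n,l,x0 in (('rack',rk,(.5,-.23,-.17)),('stand',st,(.5,.22,-.07))):
    v,r=fit(l,0,np.array(x0));print(n,np.round(v[:2],4),np.degrees(v[2]),np.round(r,1).tolist())
    c,s=np.cos(v[2]),np.sin(v[2]);R=np.array([[c,-s,0],[s,c,0],[0,0,1]])
    sg=1 if n=='rack' else -1
    # predict plate top edge, ledge out edge in cams
    for xx in (-.05,.05):
        for nm,p in (('platetop',(xx,sg*(-.036+.075*.643),.034+.075*.766)),('boardtopback',(xx,sg*(-.036+.12*.643),.034+.12*.766))):
            W=R@np.array(p)+[v[0],v[1],0];print(nm,np.round(W,3),np.round(proj(sc,W)[0]),np.round(proj(sd,W)[0]))
s=status.get_state();R=np.array(s['orientation']);t=np.array(s['ee_pos'])
```

```text
rack [ 0.4965 -0.2257] -9.409963237870134 [[-0.1, -1.2], [0.2, -1.6], [0.7, 3.7], [-0.4, -1.5], [-0.2, -0.6]]
platetop [ 0.449 -0.205  0.091] [223. 173.] [325. 200.]
boardtopback [ 0.454 -0.177  0.126] [233. 167.] [320. 191.]
platetop [ 0.548 -0.222  0.091] [193. 202.] [288. 191.]
boardtopback [ 0.553 -0.193  0.126] [202. 197.] [282. 183.]
stand [0.5015 0.218 ] -3.223984010355941 [[-0.7, -1.1], [0.2, -1.3], [1.0, 4.2], [-0.8, -0.7], [0.0, 0.9], [0.5, -2.3]]
platetop [0.451 0.209 0.091] [412. 238.] [261. 306.]
boardtopback [0.449 0.18  0.126] [402. 221.] [267. 280.]
platetop [0.551 0.203 0.091] [397. 277.] [208. 292.]
boardtopback [0.549 0.174 0.126] [385. 261.] [215. 267.]
```

Call:
carry_out:
  increments:
    - [[4, -3.1, 0], 3, 0]
    - [[8, -6.2, 0], 6, 0]
    - [[12, -9.3, 0], 9, 0]
    - [[16, -12.4, 0], 12, 0]
    - [[20, -15.5, 0], 15, 0]
    - [[24, -18.6, 0], 18, 0]
    - [[28, -21.7, 0], 21, 0]
    - [[32, -24.8, 0], 24.5, 0]
    - [[35, -27.2, 0], 24.5, 0]
    - [[38, -29.6, 0], 24.5, 0]
  force: 20

```text
t: 0.93
ee_pos: [0.4273, -0.3175, 0.2313]
orientation: [[0.986, -0.165, -0.0], [-0.165, -0.986, -0.0], [-0.0, 0.0, -1.0]]
force: [1.5, -1.6, -0.0]
gripper_width: 1.004
grip_force: 0.0
```

Call:
carry_out:
  increments:
    - [[2, -4, 0], 0, 0]
    - [[4, -8, 0], 0, 0]
    - [[6, -12, 0], 0, 0]
    - [[6.4, -12.2, 0], 0, 0]
    - [[6.4, -12.2, 0], 0, 0]
    - [[6.4, -12.2, 0], 0, 0]
    - [[6.4, -12.2, 0], 0, 0]
    - [[6.4, -12.2, 0], 0, 0]
    - [[6.4, -12.2, 0], 0, 0]
    - [[6.4, -12.2, 0], 0, 0]

```text
t: 1.77
ee_pos: [0.5093, -0.2104, 0.2314]
orientation: [[0.986, -0.165, 0.0], [-0.165, -0.986, -0.0], [0.0, 0.0, -1.0]]
force: [0.1, -0.1, -0.4]
gripper_width: 0.999
grip_force: 0.0
```

Run:
```python
from h import *
import json
s=status.get_state();im=read_camera('wrist')
json.dump({k:np.array(s[k]).tolist() for k in('ee_pos','orientation')},open('w1.json','w'))
cv2.imwrite('pics/w1.png',im[:,:,::-1]);print(s['ee_pos'],s['t'])
c=cam('wrist',s);v=(.4965,-.2257,np.radians(-9.41))
cc,ss=np.cos(v[2]),np.sin(v[2]);R=np.array([[cc,-ss,0],[ss,cc,0],[0,0,1]])
for p in [(x,y,.004) for x in(-.075,.075) for y in(-.0625,.0625)]+[(x,-.036+.12*.643+a*.00766,.034+.12*.766-a*.00643) for x in(-.05,.05) for a in (0,-1)]:
    print(p,np.round(proj(c,R@np.array(p)+[v[0],v[1],0])[0]))
```

```text
[ 0.50927872 -0.21036469  0.23139517] 1.7667
(-0.075, -0.0625, 0.004) [341. 244.]
(-0.075, 0.0625, 0.004) [240. 244.]
(0.075, -0.0625, 0.004) [349. 117.]
(0.075, 0.0625, 0.004) [235. 117.]
(-0.05, 0.041159999999999995, 0.12592) [248. 274.]
(-0.05, 0.033499999999999995, 0.13235) [257. 277.]
(0.05, 0.041159999999999995, 0.12592) [244. 155.]
(0.05, 0.033499999999999995, 0.13235) [254. 157.]
```

View pics/w1.png

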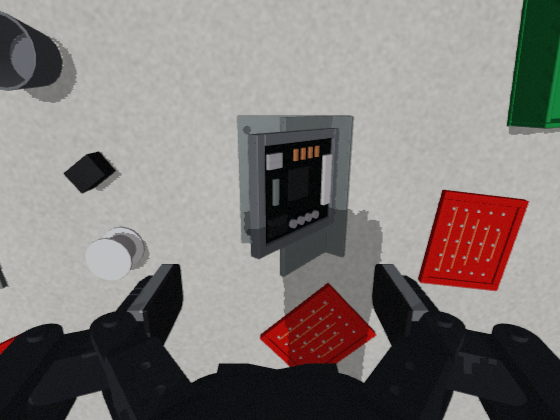

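The wrist view shows the rack base's front corners at (238,116) and (352,116), about 3 mm further to −y than my estimate. The board's top edge runs from (249,135) to (252,257), which puts its centre about 15 mm along the rack's +x. The tool can only point down, so I'll straddle the top edge, tip the board upright with the fingers, then pinch it.

Call:
carry_out:
  increments:
    - [[0.3, 0, 2], 0, 0]
    - [[0.6, 0, 5], 0, 0]
    - [[0.6, 0, 8], 0, 0]
    - [[0.6, 0, 11], 0, 0]
    - [[0.6, 0, 13], 0, 0]
    - [[0.6, 0, 14], 0, 0]
    - [[0.6, 0.1, 14], 0, 0.2]
    - [[0.6, 0.1, 14], 0, 0.4]
    - [[0.6, 0.1, 14], 0, 0.4]
    - [[0.6, 0.1, 14], 0, 0.4]

```text
t: 2.65
ee_pos: [0.5163, -0.2119, 0.0928]
orientation: [[0.986, -0.164, 0.002], [-0.164, -0.986, -0.001], [0.002, 0.0, -1.0]]
force: [0.1, -0.4, 0.7]
gripper_width: 0.598
grip_force: 0.0
```

Run:
```python
from h import *
s=status.get_state();w=read_camera('wrist');a=read_camera('side')
print(s['ee_pos'],s['gripper_width'],s['force'])
o=np.hstack([cv2.resize(w[60:360,80:480],(400,300)),cv2.resize(a[130:250,230:390],(400,300),interpolation=2)])
cv2.imwrite('pics/g1.png',cv2.convertScaleAbs(o[:,:,::-1],alpha=1.5))
```

```text
[ 0.51632618 -0.21191004  0.09281028] 0.5983092179560766 [ 0.09003844 -0.39490073  0.70659183]
```

View pics/g1.png

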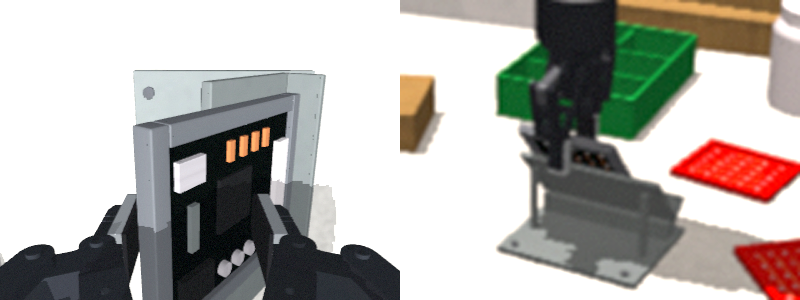

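The fingers straddle the board's top edge: left finger behind the back, right finger in front of the components. Next I tip the board upright.

Call:
carry_out:
  increments:
    - [[0, 0.3, -0.2], 0, 0.42]
    - [[0, 0.6, -0.4], 0, 0.44]
    - [[0, 0.9, -0.6], 0, 0.46]
    - [[0, 1.2, -0.8], 0, 0.48]
    - [[0, 1.5, -1.0], 0, 0.5]
    - [[0, 1.8, -1.2], 0, 0.52]
    - [[0, 2.1, -1.4], 0, 0.54]
    - [[0, 2.4, -1.6], 0, 0.56]
    - [[0, 2.7, -1.8], 0, 0.58]
    - [[0, 3.0, -2.0], 0, 0.6]

```text
t: 3.58
ee_pos: [0.5104, -0.2415, 0.1115]
orientation: [[0.986, -0.164, -0.0], [-0.164, -0.986, 0.0], [-0.0, -0.0, -1.0]]
force: [-0.5, 0.4, 0.0]
gripper_width: 0.398
grip_force: 0.1
```

Call:
carry_out:
  increments:
    - [[0, 0.3, -0.1], 0, 0.62]
    - [[0, 0.6, -0.2], 0, 0.64]
    - [[0, 0.9, -0.3], 0, 0.66]
    - [[0, 1.2, -0.4], 0, 0.68]
    - [[0, 1.5, -0.5], 0, 0.7]
    - [[0, 1.8, -0.6], 0, 0.72]
    - [[0, 2.1, -0.7], 0, 0.74]
    - [[0, 2.4, -0.8], 0, 0.76]
    - [[0, 2.4, -0.9], 0, 0.78]
    - [[0, 2.4, -0.9], 0, 0.78]

```text
t: 4.42
ee_pos: [0.5067, -0.265, 0.1205]
orientation: [[0.986, -0.165, 0.0], [-0.165, -0.986, -0.0], [0.0, 0.0, -1.0]]
force: [0.4, -0.4, 0.2]
gripper_width: 0.221
grip_force: 0.0
```

Run:
```python
from h import *
s=status.get_state();w=read_camera('wrist');a=read_camera('side')
print(s['ee_pos'],s['gripper_width'],s['force'])
o=np.hstack([cv2.resize(w[60:360,80:480],(400,300)),cv2.resize(a[130:250,230:390],(400,300),interpolation=2)])
cv2.imwrite('pics/g2.png',cv2.convertScaleAbs(o[:,:,::-1],alpha=1.5))
```

```text
[ 0.50665313 -0.26502025  0.12052942] 0.22086300732425396 [ 0.38125958 -0.43267118  0.20110752]
```

View pics/g2.png

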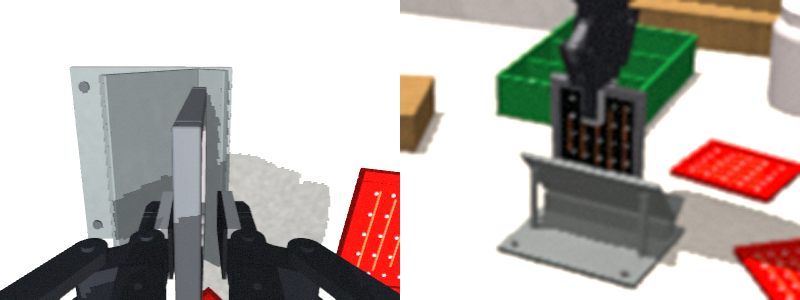

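The board now stands almost vertical between the pads, so I pinch and lift.

Call:
carry_out:
  increments:
    - [[0, 0, 0], 0, 0.85]
    - [[0, 0, 0], 0, 0.9]
    - [[0, 0, 0], 0, 1]
    - [[0, 0, 0], 0, 1]
    - [[0, 0, 0], 0, 1]
    - [[0, 0, 0], 0, 1]
    - [[0, 0, 0], 0, 1]
    - [[0, 0, -0.5], 0, 1]
    - [[0, 0, -1.5], 0, 1]
    - [[0, 0, -3], 0, 1]
  force: 40

```text
t: 5.35
ee_pos: [0.5061, -0.2639, 0.1503]
orientation: [[0.987, -0.164, -0.002], [-0.164, -0.987, 0.002], [-0.002, -0.001, -1.0]]
force: [0.3, -0.1, -1.9]
gripper_width: 0.113
grip_force: 39.1
```

Call:
carry_out:
  increments:
    - [[0, 0, -2], 0, 1]
    - [[0, 0, -4], 0, 1]
    - [[0, 0, -6], 0, 1]
    - [[0, 0, -8], 0, 1]
    - [[0, 0, -10], 0, 1]
    - [[0, 0, -11.5], 0, 1]
    - [[0, 0, -12], 0, 1]
    - [[0, 0, -12], 0, 1]
    - [[0, 0, -12], 0, 1]
    - [[0, 0, -12], 0, 1]

```text
t: 6.18
ee_pos: [0.5062, -0.2645, 0.2693]
orientation: [[0.986, -0.164, -0.001], [-0.164, -0.986, 0.001], [-0.001, -0.001, -1.0]]
force: [-0.0, -1.2, -1.3]
gripper_width: 0.11
grip_force: 39.1
```

Run:
```python
from h import *
s=status.get_state();w=read_camera('wrist');a=read_camera('side');b=read_camera('scene')
print(s['ee_pos'],s['gripper_width'],s['force'],s['grip_force'])
o=np.hstack([cv2.resize(w[60:360,80:480],(400,300)),cv2.resize(a[60:255,200:460],(400,300),interpolation=2)])
cv2.imwrite('pics/g3.png',cv2.convertScaleAbs(o[:,:,::-1],alpha=1.5))
```

```text
[ 0.50615886 -0.2644665   0.26929616] 0.10960969384951762 [-0.03303971 -1.24505723 -1.30755491] 39.087767601013184
```

View pics/g3.png

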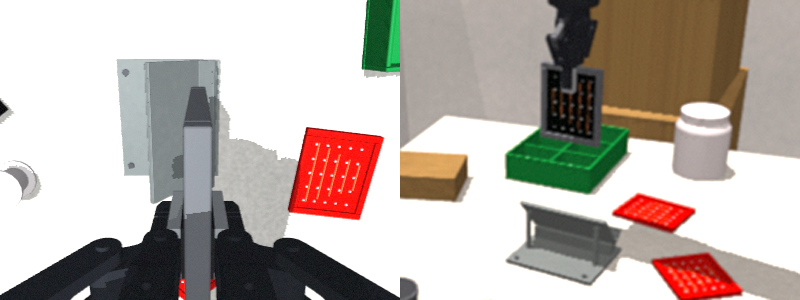

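The board hangs vertically in the grip with its dotted back towards +y. I carry it over to the stand.

Call:
carry_out:
  increments:
    - [[-0.3, -2, 0], -0.4, 1]
    - [[-0.8, -5, 0], -1, 1]
    - [[-1.3, -8, 0], -1.6, 1]
    - [[-1.9, -11.5, 0], -2.2, 1]
    - [[-2.4, -15, 0], -2.8, 1]
    - [[-3, -18.5, 0], -3.4, 1]
    - [[-3.6, -22, 0], -4, 1]
    - [[-4.1, -25.5, 0], -4.6, 1]
    - [[-4.7, -29, 0], -5.4, 1]
    - [[-5.3, -32.5, 0], -6.2, 1]

```text
t: 7.17
ee_pos: [0.5072, 0.0661, 0.27]
orientation: [[0.998, -0.056, -0.0], [-0.056, -0.998, 0.0], [-0.0, 0.0, -1.0]]
force: [1.3, -0.3, -1.2]
gripper_width: 0.113
grip_force: 39.1
```

Call:
carry_out:
  increments:
    - [[-0.1, -3, 0], 0, 1]
    - [[-0.3, -6, 0], 0, 1]
    - [[-0.4, -9, 0], 0, 1]
    - [[-0.6, -12, 0], 0, 1]
    - [[-0.8, -15, 0], 0, 1]
    - [[-0.9, -17, 0], 0, 1]
    - [[-1, -18.5, 0], 0, 1]
    - [[-1, -19, 0], 0, 1]
    - [[-1, -19, 0], 0, 1]
    - [[-1, -19, 0], 0, 1]

```text
t: 8.0
ee_pos: [0.5085, 0.2539, 0.2699]
orientation: [[0.998, -0.057, -0.001], [-0.057, -0.998, -0.001], [-0.001, 0.001, -1.0]]
force: [-0.5, -0.8, -1.8]
gripper_width: 0.119
grip_force: 39.1
```

Run:
```python
from h import *
s=status.get_state();w=read_camera('wrist');a=read_camera('side')
cv2.imwrite('pics/w3.png',w[:,:,::-1]);cv2.imwrite('pics/s3.png',a[:,:,::-1])
print(s['ee_pos'],np.round(s['orientation'],4)[:2,:2],s['t'])
o=np.hstack([cv2.resize(w,(560,420))[:, 80:480],a[0:420,80:480]])
cv2.imwrite('pics/g4.png',cv2.convertScaleAbs(o[:,:,::-1],alpha=1.3))
c=cam('wrist',s);v=(.5015,.218,np.radians(-3.22))
cc,ss=np.cos(v[2]),np.sin(v[2]);R=np.array([[cc,-ss,0],[ss,cc,0],[0,0,1]])
for p in [(x,y,.004) for x in(-.075,.075) for y in(-.0625,.0625)]+[(.065,.036,.034)]+[(x,.036-.0482,.0915) for x in (-.065,.065)]: print(p,np.round(proj(c,R@np.array(p)+[v[0],v[1],0])[0],1))
# board top +x edge in tool coords: TCP + (x,+-.005,-.038)
Rt=np.array(s['orientation']);t=np.array(s['ee_pos'])
for x in(.045,.05,.055):
  for z in (-.038,.082): print(x,z,[np.round(proj(c,t+Rt@np.array([x,y,z]))[0],1).tolist() for y in(-.005,.005)])
```

```text
[0.50848025 0.25392931 0.26991187] [[ 0.9984 -0.0569]
 [-0.0569 -0.9984]] 8.0
(-0.075, -0.0625, 0.004) [350.2 228.5]
(-0.075, 0.0625, 0.004) [256.9 228.6]
(0.075, -0.0625, 0.004) [358.2 111.8]
(0.075, 0.0625, 0.004) [254.5 111.9]
(0.065, 0.036, 0.034) [276.4 121.4]
(-0.065, -0.012200000000000003, 0.0915) [321.4 248.5]
(0.065, -0.012200000000000003, 0.0915) [326.7 123.5]
0.045 -0.038 [[259.0, 198.6], [288.9, 198.6]]
0.045 0.082 [[268.4, 152.5], [283.0, 152.5]]
0.05 -0.038 [[258.7, 184.0], [289.1, 183.9]]
0.05 0.082 [[268.4, 145.1], [283.0, 145.1]]
0.055 -0.038 [[258.4, 168.9], [289.2, 168.9]]
0.055 0.082 [[268.3, 137.6], [283.1, 137.6]]
```

View pics/g4.png

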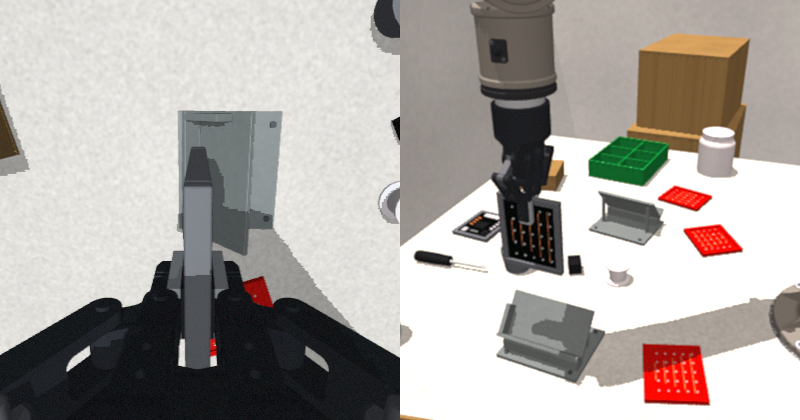

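The wrist view shows the stand base's outer corners at (260,111) and (363,110), 4–5 px to the −y side of my prediction. The board is centred in the grip, with its top +x corner at about row 184. I lower part way with a small correction and look again.

Call:
carry_out:
  increments:
    - [[0, 0.1, 1], 0, 1]
    - [[0, 0.2, 3], 0, 1]
    - [[0, 0.4, 5], 0, 1]
    - [[0, 0.4, 7], 0, 1]
    - [[0, 0.4, 9], 0, 1]
    - [[0, 0.4, 10], 0, 1]
    - [[0, 0.4, 10.5], 0, 1]
    - [[0, 0.4, 10.5], 0, 1]
    - [[0, 0.4, 10.5], 0, 1]
    - [[0, 0.4, 10.5], 0, 1]

```text
t: 8.93
ee_pos: [0.5088, 0.251, 0.1664]
orientation: [[0.998, -0.057, 0.001], [-0.057, -0.998, 0.001], [0.001, -0.001, -1.0]]
force: [-0.0, 0.4, -1.8]
gripper_width: 0.107
grip_force: 39.1
```

Run:
```python
from h import *
s=status.get_state();w=read_camera('wrist');a=read_camera('side')
print(s['ee_pos'],s['t'],s['force'])
o=np.hstack([cv2.resize(w[60:260,200:400],(400,400),interpolation=2),cv2.resize(a[200:400,150:350],(400,400),interpolation=2)])
cv2.imwrite('pics/g5.png',cv2.convertScaleAbs(o[:,:,::-1],alpha=1.5))
c=cam('wrist',s);v=(.5015,.218,np.radians(-3.22))
cc,ss=np.cos(v[2]),np.sin(v[2]);R=np.array([[cc,-ss,0],[ss,cc,0],[0,0,1]])
f=lambda q:((q-[200,60])*2).round().tolist()
for p in [(.075,-.0625,.004),(.075,.0625,.004),(.065,.036,.034),(.065,.036+.017,.048),(.073,-.0122,.0915)]: print(p,f(proj(c,R@np.array(p)+[v[0],v[1],0])[0]))
Rt=np.array(s['orientation']);t=np.array(s['ee_pos'])
print([f(proj(c,t+Rt@np.array([.05,y,z]))[0]) for y in(-.005,.005) for z in (-.038,.082)])
```

```text
[0.50878399 0.25096978 0.16638802] 8.9333 [-0.02715367  0.38284584 -1.80645624]
(0.075, -0.0625, 0.004) [365.0, 107.0]
(0.075, 0.0625, 0.004) [88.0, 108.0]
(0.065, 0.036, 0.034) [146.0, 134.0]
(0.065, 0.053, 0.048) [102.0, 136.0]
(0.073, -0.0122, 0.0915) [292.0, 118.0]
[[117.0, 248.0], [137.0, 170.0], [178.0, 248.0], [166.0, 170.0]]
```

View pics/g5.png

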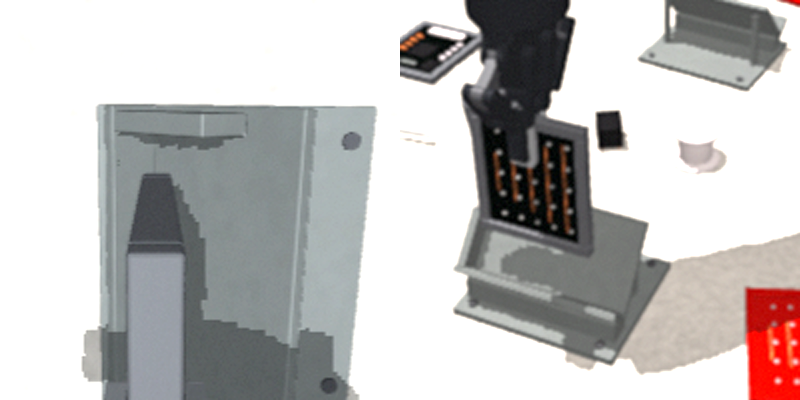

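Pads and board sit directly over the groove: the groove line is at crop (155,160) and the board's bottom centre is at (156,174). The side stop's face is about 10 mm beyond the board's edge. Next I lower it gently onto the ledge.

Call:
carry_out:
  increments:
    - [[0, -0.1, 0.7], 0, 1]
    - [[0, -0.1, 1.4], 0, 1]
    - [[0, -0.1, 2.1], 0, 1]
    - [[0, -0.1, 2.8], 0, 1]
    - [[0, -0.1, 3.3], 0, 1]
    - [[0, -0.1, 3.7], 0, 1]
    - [[0, -0.1, 3.9], 0, 1]
    - [[0, -0.1, 4.0], 0, 1]
    - [[0, -0.1, 4.0], 0, 1]
    - [[0, -0.1, 4.0], 0, 1]

```text
t: 9.87
ee_pos: [0.5084, 0.2518, 0.1255]
orientation: [[0.998, -0.057, 0.0], [-0.057, -0.998, 0.0], [0.0, -0.0, -1.0]]
force: [0.1, -0.3, -1.1]
gripper_width: 0.11
grip_force: 39.1
```

Call:
carry_out:
  increments:
    - [[0, 0, 0.05], 0, 1]
    - [[0, 0, 0.1], 0, 1]
    - [[0, 0, 0.15], 0, 1]
    - [[0, 0, 0.2], 0, 1]
    - [[0, 0, 0.25], 0, 1]
    - [[0, 0, 0.3], 0, 1]
    - [[0, 0, 0.35], 0, 1]
    - [[0, 0, 0.4], 0, 1]
    - [[0, 0, 0.4], 0, 1]
    - [[0, 0, 0.4], 0, 1]

```text
t: 10.7
ee_pos: [0.5083, 0.2519, 0.1214]
orientation: [[0.998, -0.057, 0.0], [-0.057, -0.998, 0.0], [0.0, -0.0, -1.0]]
force: [0.6, 1.4, -0.7]
gripper_width: 0.114
grip_force: 39.3
```

Call:
carry_out:
  increments:
    - [[0, 0, 0.03], 0, 1]
    - [[0, 0, 0.06], 0, 1]
    - [[0, 0, 0.1], 0, 1]
    - [[0, 0, 0.1], 0, 1]
    - [[0, 0, 0.15], 0, 1]
    - [[0, 0, 0.15], 0, 1]
    - [[0, 0, 0.2], 0, 1]
    - [[0, 0, 0.2], 0, 1]
    - [[0, 0, 0.2], 0, 1]
    - [[0, 0, 0.2], 0, 1]

```text
t: 11.53
ee_pos: [0.5086, 0.2523, 0.1202]
orientation: [[0.998, -0.057, 0.001], [-0.057, -0.998, 0.001], [0.001, -0.001, -1.0]]
force: [-2.6, 1.4, 13.0]
gripper_width: 0.117
grip_force: 41.4
```

The board is on the ledge at 13 N. I ease off slightly and slide towards the side stop.

Call:
carry_out:
  increments:
    - [[0, 0, -0.1], 0, 1]
    - [[0.1, 0, -0.1], 0, 1]
    - [[0.2, 0, -0.1], 0, 1]
    - [[0.3, 0, -0.1], 0, 1]
    - [[0.4, 0, -0.1], 0, 1]
    - [[0.5, 0, -0.1], 0, 1]
    - [[0.6, 0, -0.1], 0, 1]
    - [[0.7, 0, -0.1], 0, 1]
    - [[0.7, 0, -0.1], 0, 1]
    - [[0.7, 0, -0.1], 0, 1]

```text
t: 12.37
ee_pos: [0.5145, 0.2515, 0.1207]
orientation: [[0.998, -0.056, -0.001], [-0.056, -0.998, -0.0], [-0.001, 0.0, -1.0]]
force: [-8.8, 0.9, 15.1]
gripper_width: 0.113
grip_force: 41.8
```

Call:
carry_out:
  increments:
    - [[0.05, 0, 0], 0, 1]
    - [[0.1, 0, 0], 0, 1]
    - [[0.15, 0, 0], 0, 1]
    - [[0.2, 0, 0], 0, 1]
    - [[0.2, 0, 0], 0, 1]
    - [[0.2, 0, 0], 0, 1]
    - [[0.2, 0, 0], 0, 1]
    - [[0.2, 0, 0], 0, 1]
    - [[0.2, 0, 0], 0, 1]
    - [[0.2, 0, 0], 0, 1]

```text
t: 13.2
ee_pos: [0.5166, 0.2515, 0.121]
orientation: [[0.998, -0.056, -0.001], [-0.056, -0.998, -0.0], [-0.001, 0.0, -1.0]]
force: [-11.3, 0.5, 19.3]
gripper_width: 0.115
grip_force: 42.6
```

Call:
carry_out:
  increments:
    - [[0, 0, -0.1], 0, 1]
    - [[0, 0, -0.2], 0, 1]
    - [[0, 0, -0.2], 0, 1]
    - [[0, 0, -0.2], 0, 1]
    - [[0, 0, -0.2], 0, 1]
    - [[0, 0, -0.2], 0, 1]
    - [[0, 0, -0.2], 0, 1]
    - [[0, 0, -0.2], 0, 1]
    - [[0, 0, -0.2], 0, 1]
    - [[0, 0, -0.2], 0, 1]

```text
t: 14.03
ee_pos: [0.5172, 0.2512, 0.1223]
orientation: [[0.998, -0.057, -0.0], [-0.057, -0.998, -0.0], [-0.0, 0.0, -1.0]]
force: [-0.4, 0.3, -1.3]
gripper_width: 0.111
grip_force: 39.2
```

Call:
carry_out:
  increments:
    - [[0.05, 0, 0], 0, 1]
    - [[0.05, 0, 0], 0, 1]
    - [[0.1, 0, 0], 0, 1]
    - [[0.1, 0, 0], 0, 1]
    - [[0.15, 0, 0], 0, 1]
    - [[0.15, 0, 0], 0, 1]
    - [[0.2, 0, 0], 0, 1]
    - [[0.2, 0, 0], 0, 1]
    - [[0.2, 0, 0], 0, 1]
    - [[0.2, 0, 0], 0, 1]

```text
t: 14.87
ee_pos: [0.5193, 0.2512, 0.1224]
orientation: [[0.998, -0.057, 0.0], [-0.057, -0.998, 0.0], [0.0, -0.0, -1.0]]
force: [-0.3, 0.1, -1.4]
gripper_width: 0.115
grip_force: 39.2
```

Run:
```python
from h import *
s=status.get_state();w=read_camera('wrist');a=read_camera('side')
print(s['ee_pos'],s['t'],s['force'],s['moment'])
o=np.hstack([cv2.resize(w[60:260,200:400],(400,400),interpolation=2),cv2.resize(a[230:390,160:320],(400,400),interpolation=2)])
cv2.imwrite('pics/g6.png',cv2.convertScaleAbs(o[:,:,::-1],alpha=1.5))
```

```text
[0.51927056 0.25115979 0.12235833] 14.8667 [-0.31806781  0.05842358 -1.3707481 ] [-0.05768593  0.03203074 -0.01113377]
```

View pics/g6.png

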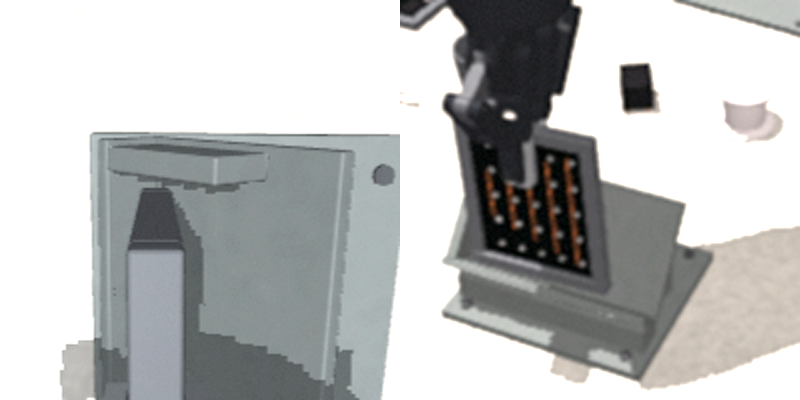

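The picture shows the board's lower +x corner at crop (155,188), just short of the stop's face at (155,183), about 2 mm away. That was the last picture allowed, so I go on by force readings.

Call:
carry_out:
  increments:
    - [[0.05, 0, 0], 0, 1]
    - [[0.05, 0, 0], 0, 1]
    - [[0.1, 0, 0], 0, 1]
    - [[0.1, 0, 0], 0, 1]
    - [[0.15, 0, 0], 0, 1]
    - [[0.15, 0, 0], 0, 1]
    - [[0.2, 0, 0], 0, 1]
    - [[0.2, 0, 0], 0, 1]
    - [[0.2, 0, 0], 0, 1]
    - [[0.2, 0, 0], 0, 1]

```text
t: 15.8
ee_pos: [0.5213, 0.251, 0.1224]
orientation: [[0.998, -0.057, -0.0], [-0.057, -0.998, 0.0], [-0.0, -0.0, -1.0]]
force: [-0.2, -0.4, -2.0]
gripper_width: 0.115
grip_force: 39.2
```

Call:
carry_out:
  increments:
    - [[0.05, 0, 0], 0, 1]
    - [[0.05, 0, 0], 0, 1]
    - [[0.1, 0, 0], 0, 1]
    - [[0.1, 0, 0], 0, 1]
    - [[0.15, 0, 0], 0, 1]
    - [[0.15, 0, 0], 0, 1]
    - [[0.2, 0, 0], 0, 1]
    - [[0.2, 0, 0], 0, 1]
    - [[0.2, 0, 0], 0, 1]
    - [[0.2, 0, 0], 0, 1]

```text
t: 16.63
ee_pos: [0.5232, 0.2509, 0.1223]
orientation: [[0.998, -0.057, -0.0], [-0.057, -0.998, 0.0], [-0.0, -0.0, -1.0]]
force: [-0.3, -0.2, -1.1]
gripper_width: 0.111
grip_force: 39.2
```

Call:
carry_out:
  increments:
    - [[0.05, 0, 0], 0, 1]
    - [[0.1, 0, 0], 0, 1]
    - [[0.1, 0, 0], 0, 1]
    - [[0.15, 0, 0], 0, 1]
    - [[0.2, 0, 0], 0, 1]
    - [[0.2, 0, 0], 0, 1]
    - [[0.25, 0, 0], 0, 1]
    - [[0.3, 0, 0], 0, 1]
    - [[0.3, 0, 0], 0, 1]
    - [[0.3, 0, 0], 0, 1]

```text
t: 17.47
ee_pos: [0.5254, 0.2509, 0.1222]
orientation: [[0.998, -0.056, -0.001], [-0.056, -0.998, -0.0], [-0.001, 0.0, -1.0]]
force: [-7.3, 0.2, 2.4]
gripper_width: 0.113
grip_force: 39.8
```

Run:
```python
from h import *
s=status.get_state();w=read_camera('wrist')
cv2.imwrite('pics/w7.png',w[:,:,::-1]);o=cv2.imread('pics/w3.png')
g=w.mean(2)
print(s['force'],s['moment'])
# column profiles through board middle: rows 90..200
for c in (272,277,283): print(c,g[120:190,c].astype(int).tolist())
```

```text
[-7.29173752  0.15125092  2.35225009] [ 0.1379212   1.79763536 -0.02579432]
272 [174, 175, 175, 177, 178, 179, 179, 179, 178, 178, 177, 178, 178, 173, 64, 111, 120, 75, 91, 98, 96, 65, 58, 57, 60, 91, 95, 97, 94, 96, 96, 95, 96, 95, 96, 96, 91, 57, 47, 47, 46, 48, 46, 45, 46, 46, 47, 47, 47, 45, 48, 47, 46, 46, 48, 47, 44, 48, 48, 47, 62, 45, 46, 48, 68, 94, 104, 113, 114, 114]
277 [182, 180, 182, 182, 182, 181, 179, 177, 176, 175, 175, 177, 177, 170, 66, 117, 119, 69, 94, 97, 92, 57, 57, 57, 56, 66, 93, 97, 96, 96, 95, 94, 95, 96, 95, 96, 96, 89, 56, 46, 47, 47, 48, 48, 46, 47, 47, 46, 44, 45, 45, 47, 45, 47, 46, 44, 47, 46, 45, 46, 62, 47, 46, 49, 66, 94, 103, 114, 113, 113]
283 [176, 176, 177, 177, 179, 182, 183, 185, 185, 186, 184, 183, 182, 176, 92, 116, 122, 73, 88, 94, 92, 65, 58, 58, 58, 59, 74, 93, 98, 96, 94, 96, 96, 96, 98, 96, 94, 95, 91, 55, 46, 48, 46, 46, 46, 46, 45, 44, 46, 46, 46, 47, 45, 44, 45, 47, 47, 47, 48, 47, 62, 45, 45, 51, 66, 93, 104, 112, 113, 114]
```

The stop contact reads 7 N. I ease that off and lower fully onto the ledge, still pinched.

Call:
carry_out:
  increments:
    - [[-0.05, 0, 0.05], 0, 1]
    - [[-0.05, 0, 0.05], 0, 1]
    - [[-0.05, 0, 0.1], 0, 1]
    - [[-0.05, 0, 0.1], 0, 1]
    - [[-0.05, 0, 0.15], 0, 1]
    - [[-0.05, 0, 0.15], 0, 1]
    - [[-0.05, 0, 0.15], 0, 1]
    - [[-0.05, 0, 0.15], 0, 1]
    - [[-0.05, 0, 0.15], 0, 1]
    - [[-0.05, 0, 0.15], 0, 1]

```text
t: 18.35
ee_pos: [0.5252, 0.2512, 0.1214]
orientation: [[0.998, -0.056, -0.001], [-0.056, -0.998, 0.0], [-0.001, -0.0, -1.0]]
force: [-8.9, -0.6, 11.6]
gripper_width: 0.113
grip_force: 41.2
```

The board is seated on the ledge and against the stop. I loosen the grip slightly and lean it in a controlled way with the fingers.

Call:
carry_out:
  increments:
    - [[0, 0, 0], 0, 0.85]
    - [[0, 0.1, 0], 0, 0.84]
    - [[0, 0.3, 0], 0, 0.81]
    - [[0, 0.4, 0], 0, 0.79]
    - [[0, 0.6, 0.1], 0, 0.78]
    - [[0, 0.8, 0.1], 0, 0.77]
    - [[0, 1.0, 0.2], 0, 0.76]
    - [[0, 1.2, 0.3], 0, 0.75]
    - [[0, 1.4, 0.3], 0, 0.75]
    - [[0, 1.4, 0.3], 0, 0.75]
  force: 20

```text
t: 19.18
ee_pos: [0.525, 0.2362, 0.1177]
orientation: [[0.998, -0.057, -0.0], [-0.057, -0.998, -0.0], [-0.0, 0.0, -1.0]]
force: [-0.0, -0.2, -0.6]
gripper_width: 0.252
grip_force: 0.1
```

Run:
```python
from h import *
s=status.get_state();w=read_camera('wrist');a=read_camera('side')
cv2.imwrite('pics/w8.png',w[:,:,::-1]);cv2.imwrite('pics/s8.png',a[:,:,::-1])
print(s['ee_pos'],s['force'],s['gripper_width'],s['grip_force'])
g=w.mean(2)
for r in (170,186,200,230): print(r,g[r,230:330:2].astype(int).tolist())
```

```text
[0.52496809 0.23620398 0.11771943] [-0.02695507 -0.16405155 -0.55352937] 0.2523638561465907 0.06186237376823556
170 [108, 105, 101, 102, 102, 101, 101, 103, 102, 66, 53, 55, 55, 58, 53, 51, 50, 54, 49, 53, 53, 52, 51, 63, 91, 97, 99, 98, 97, 98, 96, 96, 97, 95, 98, 99, 98, 98, 98, 99, 100, 99, 98, 98, 97, 96, 96, 96, 95, 96]
186 [102, 115, 100, 101, 99, 102, 103, 101, 100, 81, 107, 109, 91, 8, 53, 56, 56, 55, 55, 56, 48, 50, 51, 51, 52, 50, 52, 52, 50, 53, 58, 64, 65, 66, 66, 66, 80, 99, 99, 98, 97, 97, 97, 98, 96, 98, 98, 97, 97, 98]
200 [98, 117, 101, 101, 100, 101, 100, 100, 100, 87, 105, 110, 95, 16, 5, 22, 0, 15, 57, 54, 57, 57, 56, 50, 90, 79, 72, 70, 68, 59, 59, 56, 50, 47, 51, 49, 50, 61, 66, 78, 98, 96, 96, 96, 98, 95, 95, 97, 97, 96]
230 [95, 106, 103, 99, 100, 101, 98, 99, 100, 91, 81, 109, 95, 3, 41, 156, 46, 8, 3, 15, 139, 149, 8, 18, 57, 61, 99, 107, 107, 107, 106, 104, 105, 105, 104, 104, 105, 103, 105, 79, 98, 99, 100, 98, 98, 100, 99, 100, 98, 97]
```

Call:
carry_out:
  increments:
    - [[0, 0.3, 0.1], 0, 0.74]
    - [[0, 0.5, 0.2], 0, 0.72]
    - [[0, 0.8, 0.3], 0, 0.71]
    - [[0, 1.0, 0.35], 0, 0.7]
    - [[0, 1.3, 0.45], 0, 0.69]
    - [[0, 1.6, 0.6], 0, 0.67]
    - [[0, 1.8, 0.7], 0, 0.66]
    - [[0, 2.1, 0.85], 0, 0.64]
    - [[0, 2.4, 1.0], 0, 0.62]
    - [[0, 2.4, 1.0], 0, 0.62]

```text
t: 20.12
ee_pos: [0.5235, 0.2119, 0.1075]
orientation: [[0.998, -0.057, -0.0], [-0.057, -0.998, -0.0], [-0.0, 0.0, -1.0]]
force: [-0.4, -0.4, 0.1]
gripper_width: 0.378
grip_force: 0.1
```

Call:
carry_out:
  increments:
    - [[0, 0.2, 0.15], 0, 0.61]
    - [[0, 0.4, 0.3], 0, 0.6]
    - [[0, 0.7, 0.5], 0, 0.58]
    - [[0, 0.9, 0.7], 0, 0.56]
    - [[0, 1.1, 0.9], 0, 0.54]
    - [[0, 1.3, 1.05], 0, 0.52]
    - [[0, 1.5, 1.2], 0, 0.5]
    - [[0, 1.7, 1.4], 0, 0.48]
    - [[0, 1.9, 1.6], 0, 0.46]
    - [[0, 1.9, 1.6], 0, 0.46]

```text
t: 20.95
ee_pos: [0.5224, 0.1933, 0.0915]
orientation: [[0.998, -0.057, -0.0], [-0.057, -0.998, -0.0], [-0.0, 0.0, -1.0]]
force: [-1.1, -0.2, 0.8]
gripper_width: 0.544
grip_force: 0.0
```

Run:
```python
from h import *
s=status.get_state();w=read_camera('wrist');a=read_camera('side')
cv2.imwrite('pics/w9.png',w[:,:,::-1]);cv2.imwrite('pics/s9.png',a[:,:,::-1])
print(s['ee_pos'],s['force'],s['gripper_width'],s['grip_force'])
g=w.mean(2)
for r in (180,220,250): print(r,g[r,190:370:3].astype(int).tolist())
```

```text
[0.52244412 0.1933456  0.09146412] [-1.08727009 -0.1974309   0.75012245] 0.5435436325440152 0.0
180 [99, 101, 99, 100, 101, 99, 101, 102, 99, 101, 100, 95, 82, 64, 63, 61, 60, 62, 62, 60, 77, 107, 110, 135, 114, 111, 71, 93, 91, 92, 92, 140, 142, 143, 143, 143, 142, 144, 144, 144, 142, 141, 142, 142, 141, 140, 141, 141, 141, 203, 198, 203, 204, 207, 209, 212, 208, 205, 205, 202]
220 [8, 8, 5, 11, 9, 13, 9, 13, 8, 13, 3, 11, 10, 40, 114, 111, 30, 11, 10, 10, 10, 10, 12, 5, 8, 8, 9, 10, 13, 10, 7, 68, 99, 99, 101, 102, 110, 100, 101, 100, 102, 104, 124, 106, 104, 103, 103, 101, 153, 204, 208, 208, 207, 206, 204, 200, 204, 204, 201, 202]
250 [11, 10, 7, 12, 10, 4, 6, 13, 10, 16, 6, 13, 4, 45, 24, 94, 98, 11, 12, 6, 8, 8, 8, 13, 6, 13, 10, 5, 18, 13, 159, 156, 76, 10, 10, 7, 69, 100, 100, 100, 104, 108, 112, 104, 102, 103, 101, 101, 144, 142, 141, 143, 144, 143, 146, 142, 143, 148, 147, 144]
```

```bash
cat > chk.py <<'E'
from h import *
import sys
def chk(fn):
    a=cv2.imread(fn);c=cam('side');v=(.5015,.218-.004,np.radians(-3.22))
    cc,ss=np.cos(v[2]),np.sin(v[2]);R=np.array([[cc,-ss,0],[ss,cc,0],[0,0,1]])
    C=np.array([.015,.0013,.0832]);ux=np.array([1,0,0]);uy=np.array([0,-.6428,.766]);n=np.array([0,.766,.6428])
    W=lambda x,y:proj(c,R@(C+x*ux+y*uy+.005*n)+[v[0],v[1],0])[0]
    q=np.float32([W(-.05,-.06),W(.05,-.06),W(.05,.06),W(-.05,.06)])
    # rectify predicted seated board face with 20 mm margin at 4 px/mm; x right = +x stand, up slope up
    d=np.float32([[80,560],[480,560],[480,80],[80,80]])
    return q,cv2.warpPerspective(a,cv2.getPerspectiveTransform(q,d),(560,640),flags=2)
if __name__=='__main__':
    q,r=chk(sys.argv[1]);print(q.round(1).tolist())
    g=r.astype(int).mean(2)
    for row in (130,180,240,300,360,420,480,510): print('row',row,g[row,0:560:10].astype(int).tolist())
    for col in (150,280,420): print('col',col,g[0:640:10,col].astype(int).tolist())
E
python3 chk.py pics/s9.png
```

```text
[[239.39999389648438, 347.79998779296875], [186.5, 331.79998779296875], [205.6999969482422, 262.8999938964844], [258.1000061035156, 275.70001220703125]]
row 130 [217, 219, 221, 217, 216, 219, 211, 136, 60, 64, 67, 60, 45, 37, 37, 40, 40, 37, 40, 39, 37, 40, 38, 38, 38, 36, 32, 40, 37, 34, 38, 35, 29, 28, 19, 22, 26, 22, 22, 30, 30, 26, 20, 22, 20, 23, 21, 23, 36, 45, 47, 46, 39, 27, 19, 29]
row 180 [219, 217, 216, 217, 216, 216, 215, 137, 58, 70, 71, 63, 26, 14, 47, 54, 39, 9, 3, 18, 50, 43, 16, 6, 6, 20, 48, 39, 11, 4, 5, 12, 29, 26, 22, 26, 24, 22, 20, 20, 22, 19, 23, 22, 21, 23, 21, 23, 22, 20, 16, 71, 160, 198, 211, 206]
row 240 [220, 221, 219, 218, 219, 222, 216, 138, 58, 69, 71, 65, 31, 8, 29, 42, 51, 15, 1, 10, 30, 44, 51, 15, 1, 11, 32, 43, 42, 23, 60, 87, 90, 60, 21, 20, 25, 24, 25, 22, 23, 17, 16, 15, 40, 70, 73, 87, 168, 220, 221, 220, 220, 219, 219, 218]
row 300 [80, 81, 82, 82, 82, 81, 82, 63, 57, 70, 72, 66, 34, 2, 7, 44, 52, 12, 4, 7, 7, 44, 45, 12, 7, 3, 10, 46, 78, 91, 88, 49, 19, 20, 20, 26, 28, 25, 20, 58, 73, 25, 4, 12, 52, 94, 106, 105, 110, 116, 146, 209, 224, 2
[... 1015 characters left out ...]
8, 54, 42, 44, 33, 41, 40, 42, 81, 57, 41, 31, 39, 44, 30, 45, 80, 59, 35, 47, 61, 48, 51, 65, 111, 96, 49, 45, 32, 31, 37, 37, 81, 67, 8, 5, 32, 97, 106, 102, 91, 105, 118, 102, 72, 69, 66]
col 280 [23, 22, 25, 24, 24, 22, 24, 21, 21, 43, 69, 73, 70, 37, 5, 5, 4, 15, 11, 6, 7, 30, 54, 41, 42, 45, 44, 54, 63, 65, 78, 61, 46, 43, 50, 45, 36, 48, 46, 52, 47, 53, 58, 40, 45, 38, 15, 8, 9, 42, 24, 7, 7, 33, 95, 106, 104, 100, 109, 118, 101, 72, 67, 65]
col 420 [22, 21, 20, 20, 22, 19, 50, 113, 76, 34, 28, 24, 20, 20, 22, 22, 21, 22, 23, 24, 25, 29, 31, 24, 16, 9, 7, 3, 6, 9, 4, 6, 7, 7, 3, 5, 1, 8, 4, 6, 3, 6, 9, 10, 11, 12, 5, 7, 6, 10, 6, 8, 5, 49, 110, 106, 104, 95, 114, 122, 101, 71, 68, 65]
```

Run:
```python
from chk import *
q,r=chk('pics/s9.png');g=r.astype(int).mean(2)
d=np.float32([[80,560],[480,560],[480,80],[80,80]]);H=cv2.getPerspectiveTransform(q,d)
c=cam('side');v=(.5015,.214,np.radians(-3.22));cc,ss=np.cos(v[2]),np.sin(v[2]);R=np.array([[cc,-ss,0],[ss,cc,0],[0,0,1]])
G=np.array([0,.036,.034]);uy=np.array([0,-.6428,.766]);n=np.array([0,.766,.6428])
for s in (.01,.02,.03,.04):
  out=[]
  for x,nn in((-.035,.010),(-.035,0),(.065,.010),(.065,.022),(.073,.022)):
    p=proj(c,R@(G+[x,0,0]+s*uy+nn*n)+[v[0],v[1],0])[0];out.append(cv2.perspectiveTransform(np.float32([[p]]),H)[0,0].round(0).tolist())
  print(s,out)
for a,b in((460,480),(490,510)):
  m=g[a:b].mean(0);print('L',m[50:130:4].astype(int).tolist(),'R',m[430:560:4].astype(int).tolist())
```

```text
0.01 [[80.0, 520.0], [65.0, 515.0], [480.0, 520.0], [505.0, 526.0], [537.0, 526.0]]
0.02 [[80.0, 480.0], [65.0, 476.0], [480.0, 480.0], [505.0, 485.0], [537.0, 485.0]]
0.03 [[80.0, 440.0], [65.0, 436.0], [480.0, 440.0], [505.0, 444.0], [537.0, 444.0]]
0.04 [[80.0, 400.0], [65.0, 397.0], [480.0, 400.0], [505.0, 404.0], [537.0, 404.0]]
L [120, 116, 108, 94, 78, 65, 58, 60, 73, 88, 100, 105, 106, 106, 107, 102, 92, 73, 49, 24] R [10, 20, 36, 57, 77, 92, 102, 106, 106, 103, 99, 90, 79, 68, 61, 58, 57, 57, 59, 66, 79, 96, 110, 119, 120, 120, 125, 143, 169, 197, 217, 225, 225]
L [117, 111, 101, 88, 74, 64, 57, 60, 73, 88, 99, 104, 105, 106, 105, 101, 92, 72, 46, 24] R [10, 21, 36, 55, 74, 90, 100, 105, 106, 106, 104, 98, 88, 75, 64, 58, 56, 56, 59, 66, 80, 97, 111, 118, 119, 120, 125, 140, 163, 188, 207, 219, 221]
```

Rectified side-view edges: the board lies flat and square on the plate (face columns 83 to 479 of a predicted 80 to 480). It still has a gap of about 1.5 mm to the stop. I open the gripper, back off upward, and push the board's other side edge low down with shut fingers.

Call:
carry_out:
  increments:
    - [[0, 0, 0], 0, 0.38]
    - [[0, 0, 0], 0, 0.3]
    - [[0, 0, 0], 0, 0.3]
    - [[0, 0, -0.5], 0, 0.3]
    - [[0, 0, -1.5], 0, 0.3]
    - [[0, 0, -3], 0, 0.3]
    - [[0, 0, -5], 0, 0.3]
    - [[0, 0, -7.5], 0, 0.3]
    - [[0, 0, -10], 0, 0.3]
    - [[0, 0, -10], 0, 0.3]

```text
t: 21.88
ee_pos: [0.5245, 0.195, 0.1974]
orientation: [[0.998, -0.057, 0.006], [-0.057, -0.998, 0.002], [0.006, -0.003, -1.0]]
force: [1.3, 0.4, 1.2]
gripper_width: 0.698
grip_force: 0.0
```

Call:
carry_out:
  increments:
    - [[-1.5, -1, 0], 0, 0.6]
    - [[-3.5, -2, 0], 0, 1]
    - [[-5.5, -3, 0], 0, 1]
    - [[-7.5, -4, 0], 0, 1]
    - [[-8.5, -4.6, 0], 0, 1]
    - [[-8.5, -4.6, 0], 0, 1]
    - [[-8.5, -4.6, 0], 0, 1]
    - [[-8.5, -4.6, 0], 0, 1]
    - [[-8.5, -4.6, 0], 0, 1]
    - [[-8.5, -4.6, 0], 0, 1]

```text
t: 22.72
ee_pos: [0.4409, 0.2441, 0.1918]
orientation: [[0.998, -0.058, -0.0], [-0.058, -0.998, 0.0], [-0.0, -0.0, -1.0]]
force: [0.3, 0.1, -0.1]
gripper_width: -0.002
grip_force: 0.0
```

Run:
```python
from h import *
s=status.get_state();a=read_camera('side');w=read_camera('wrist')
cv2.imwrite('pics/s10.png',a[:,:,::-1]);cv2.imwrite('pics/w10.png',w[:,:,::-1])
print(s['ee_pos'],s['force'],s['gripper_width'])
from chk import chk
q,r=chk('pics/s10.png');g=r.astype(int).mean(2)
for a,b in((150,180),(300,320),(460,480),(500,520)):
  m=g[a:b].mean(0);print(a,'L',m[50:130:4].astype(int).tolist(),'R',m[430:560:4].astype(int).tolist())
for col in (200,360): print('T',g[60:120:4,col].astype(int).tolist(),'B',g[520:600:4,col].astype(int).tolist())
```

```text
[0.44094861 0.24406652 0.19176014] [ 0.29764362  0.13365399 -0.09976947] -0.002000156793362863
150 L [210, 212, 210, 198, 173, 132, 91, 69, 73, 87, 99, 102, 103, 103, 101, 95, 80, 56, 31, 18] R [15, 27, 45, 65, 82, 94, 100, 101, 100, 101, 105, 115, 127, 139, 145, 146, 142, 136, 128, 120, 113, 106, 101, 97, 95, 94, 94, 95, 95, 94, 90, 89, 91]
300 L [115, 109, 99, 85, 71, 59, 55, 62, 77, 91, 100, 103, 103, 103, 101, 96, 84, 64, 40, 18] R [13, 25, 42, 61, 80, 93, 101, 102, 102, 101, 101, 102, 105, 107, 109, 110, 117, 131, 154, 180, 203, 216, 220, 219, 217, 216, 215, 215, 215, 214, 214, 214, 214]
460 L [117, 113, 104, 91, 76, 63, 55, 58, 71, 85, 96, 101, 102, 102, 103, 99, 90, 71, 47, 22] R [9, 19, 35, 54, 73, 89, 99, 103, 103, 100, 96, 87, 76, 65, 58, 55, 54, 55, 57, 64, 76, 93, 107, 115, 115, 115, 121, 139, 165, 192, 211, 220, 220]
500 L [112, 104, 92, 80, 71, 62, 56, 60, 72, 87, 97, 101, 102, 102, 101, 98, 88, 70, 46, 23] R [10, 19, 34, 53, 73, 88, 98, 102, 103, 102, 99, 93, 82, 70, 60, 56, 54, 54, 56, 62, 76, 92, 106, 114, 116, 116, 122, 136, 159, 183, 203, 213, 216]
T [207, 210, 213, 214, 216, 217, 213, 201, 173, 137, 112, 97, 99, 100, 101] B [5, 8, 20, 45, 77, 100, 108, 104, 101, 99, 99, 96, 92, 86, 91, 104, 113, 115, 114, 110]
T [209, 209, 209, 211, 212, 216, 213, 205, 174, 139, 111, 99, 99, 102, 103] B [8, 13, 24, 51, 75, 95, 103, 103, 102, 101, 100, 97, 92, 92, 99, 111, 120, 119, 115, 109]
```

Call:
carry_out:
  increments:
    - [[0, 0, 2], 0, 1]
    - [[0, 0, 4], 0, 1]
    - [[0, 0, 6], 0, 1]
    - [[0, 0, 8], 0, 1]
    - [[0, 0, 9.5], 0, 1]
    - [[0, 0, 10.5], 0, 1]
    - [[0, 0, 11], 0, 1]
    - [[0, 0, 11.5], 0, 1]
    - [[0, 0, 11.8], 0, 1]
    - [[0, 0, 12.1], 0, 1]

```text
t: 23.65
ee_pos: [0.4407, 0.2448, 0.0711]
orientation: [[0.998, -0.057, 0.001], [-0.057, -0.998, 0.0], [0.001, -0.0, -1.0]]
force: [0.0, -0.3, 0.6]
gripper_width: -0.0
grip_force: 0.0
```

Call:
carry_out:
  increments:
    - [[0.1, 0, 0], 0, 1]
    - [[0.2, 0, 0], 0, 1]
    - [[0.3, 0, 0], 0, 1]
    - [[0.4, 0, 0], 0, 1]
    - [[0.5, 0, 0], 0, 1]
    - [[0.6, 0, 0], 0, 1]
    - [[0.7, 0, 0], 0, 1]
    - [[0.8, 0, 0], 0, 1]
    - [[0.8, 0, 0], 0, 1]
    - [[0.8, 0, 0], 0, 1]

```text
t: 24.48
ee_pos: [0.4483, 0.2441, 0.0708]
orientation: [[0.998, -0.057, -0.0], [-0.057, -0.998, 0.0], [-0.0, -0.0, -1.0]]
force: [-0.7, 0.4, -0.6]
gripper_width: 0.002
grip_force: 0.0
```

```bash
cat > p.py <<'E'
from h import *
import sys
from chk import chk
s=status.get_state();a=read_camera('side');cv2.imwrite(sys.argv[1],a[:,:,::-1]);print(s['ee_pos'],s['force'])
q,r=chk(sys.argv[1]);g=r.astype(int).mean(2)
for a,b in((150,180),(300,320),(460,480),(500,520)):
  m=g[a:b].mean(0);print(a,'L',m[0:130:6].astype(int).tolist(),'R',m[460:530:4].astype(int).tolist())
E
python3 p.py pics/s11.png
```

```text
[0.44829595 0.24412884 0.07083215] [-0.68442616  0.37243325 -0.55860347]
150 L [23, 23, 23, 24, 23, 22, 22, 21, 23, 25, 27, 26, 27, 26, 26, 25, 23, 22, 21, 21, 22, 23] R [106, 106, 108, 115, 127, 139, 149, 153, 151, 145, 139, 130, 122, 115, 109, 104, 100, 98]
300 L [71, 51, 30, 21, 21, 22, 24, 24, 24, 26, 25, 24, 25, 25, 24, 25, 29, 37, 40, 38, 39, 44] R [107, 106, 106, 107, 109, 111, 114, 115, 118, 128, 148, 176, 202, 219, 226, 227, 225, 223]
460 L [82, 84, 96, 112, 123, 124, 123, 123, 123, 118, 103, 80, 62, 61, 82, 101, 106, 108, 106, 95, 63, 24] R [108, 107, 103, 96, 86, 74, 64, 59, 58, 58, 58, 62, 73, 89, 106, 117, 121, 121]
500 L [83, 91, 105, 117, 121, 121, 121, 122, 119, 108, 91, 75, 61, 62, 84, 101, 107, 107, 105, 93, 62, 25] R [107, 108, 106, 101, 92, 80, 68, 60, 58, 57, 57, 62, 72, 88, 104, 116, 121, 121]
```

Call:
carry_out:
  increments:
    - [[0.1, 0, 0], 0, 1]
    - [[0.2, 0, 0], 0, 1]
    - [[0.3, 0, 0], 0, 1]
    - [[0.4, 0, 0], 0, 1]
    - [[0.5, 0, 0], 0, 1]
    - [[0.5, 0, 0], 0, 1]
    - [[0.6, 0, 0], 0, 1]
    - [[0.6, 0, 0], 0, 1]
    - [[0.6, 0, 0], 0, 1]
    - [[0.6, 0, 0], 0, 1]

```text
t: 25.37
ee_pos: [0.4542, 0.2438, 0.0708]
orientation: [[0.998, -0.057, -0.0], [-0.057, -0.998, 0.0], [-0.0, -0.0, -1.0]]
force: [0.3, -0.6, -0.2]
gripper_width: 0.004
grip_force: 0.0
```

Call:
carry_out:
  increments:
    - [[0.05, 0, 0], 0, 1]
    - [[0.1, 0, 0], 0, 1]
    - [[0.15, 0, 0], 0, 1]
    - [[0.2, 0, 0], 0, 1]
    - [[0.2, 0, 0], 0, 1]
    - [[0.25, 0, 0], 0, 1]
    - [[0.3, 0, 0], 0, 1]
    - [[0.3, 0, 0], 0, 1]
    - [[0.3, 0, 0], 0, 1]
    - [[0.3, 0, 0], 0, 1]

```text
t: 26.2
ee_pos: [0.4572, 0.2437, 0.0709]
orientation: [[0.998, -0.057, 0.0], [-0.057, -0.998, 0.0], [0.0, -0.0, -1.0]]
force: [-0.3, 0.1, 0.2]
gripper_width: -0.003
grip_force: 0.0
```

```bash
python3 p.py pics/s12.png
```

```text
[0.45724699 0.24366346 0.07087201] [-0.33480322  0.13166797  0.21955503]
150 L [216, 178, 105, 39, 14, 20, 22, 22, 23, 24, 24, 23, 23, 21, 21, 23, 26, 26, 26, 27, 26, 25] R [106, 105, 108, 115, 127, 140, 150, 153, 151, 146, 139, 131, 122, 114, 108, 104, 101, 99]
300 L [82, 82, 83, 83, 83, 81, 75, 57, 34, 22, 20, 23, 23, 23, 24, 24, 24, 24, 25, 25, 23, 23] R [107, 106, 106, 107, 109, 111, 113, 115, 118, 128, 148, 176, 202, 220, 227, 227, 225, 224]
460 L [83, 83, 82, 83, 83, 82, 81, 85, 100, 112, 104, 81, 63, 63, 83, 101, 107, 108, 107, 95, 63, 23] R [108, 107, 103, 96, 86, 74, 64, 59, 58, 57, 58, 62, 74, 89, 106, 117, 122, 121]
500 L [81, 80, 81, 80, 80, 82, 93, 110, 119, 110, 91, 75, 62, 63, 83, 102, 108, 107, 105, 93, 61, 24] R [108, 108, 106, 102, 93, 80, 68, 60, 58, 57, 58, 61, 71, 87, 104, 116, 121, 121]
```

Call:
carry_out:
  increments:
    - [[0.05, 0, 0], 0, 1]
    - [[0.1, 0, 0], 0, 1]
    - [[0.15, 0, 0], 0, 1]
    - [[0.2, 0, 0], 0, 1]
    - [[0.25, 0, 0], 0, 1]
    - [[0.3, 0, 0], 0, 1]
    - [[0.35, 0, 0], 0, 1]
    - [[0.4, 0, 0], 0, 1]
    - [[0.4, 0, 0], 0, 1]
    - [[0.4, 0, 0], 0, 1]

```text
t: 27.08
ee_pos: [0.4613, 0.2434, 0.0709]
orientation: [[0.998, -0.057, 0.0], [-0.057, -0.998, 0.0], [0.0, -0.0, -1.0]]
force: [0.2, 0.0, 0.8]
gripper_width: -0.005
grip_force: 0.0
```

```bash
python3 p.py pics/s13.png
```

```text
[0.46129779 0.24339048 0.07085988] [0.16009475 0.03911285 0.76314929]
150 L [218, 219, 220, 204, 158, 86, 29, 16, 20, 22, 22, 23, 24, 23, 23, 22, 21, 22, 24, 25, 26, 27] R [106, 106, 108, 115, 127, 139, 149, 153, 152, 146, 139, 131, 122, 115, 109, 104, 101, 99]
300 L [82, 82, 82, 83, 83, 84, 83, 83, 79, 69, 50, 30, 21, 21, 23, 24, 23, 23, 23, 24, 26, 24] R [108, 107, 106, 107, 109, 112, 114, 115, 118, 128, 148, 176, 202, 220, 227, 227, 225, 224]
460 L [83, 83, 82, 82, 83, 83, 81, 81, 82, 83, 82, 75, 64, 63, 83, 102, 107, 108, 108, 95, 62, 24] R [108, 107, 103, 97, 86, 75, 64, 59, 57, 58, 58, 62, 73, 89, 106, 117, 122, 122]
500 L [81, 81, 80, 80, 81, 82, 83, 84, 83, 82, 81, 75, 63, 62, 84, 101, 107, 107, 105, 92, 62, 25] R [107, 107, 106, 101, 93, 80, 68, 60, 57, 56, 57, 61, 71, 87, 104, 116, 121, 121]
```

There's no contact although the finger is level with the board's edge, so the narrow tip is passing above the face. I back off and go lower.

Call:
carry_out:
  increments:
    - [[-0.5, 0, 0], 0, 1]
    - [[-1, 0, 0], 0, 1]
    - [[-1.5, 0, 0], 0, 1]
    - [[-1.8, 0, 0], 0, 1]
    - [[-1.8, 0, 0.2], 0, 1]
    - [[-1.8, 0, 0.3], 0, 1]
    - [[-1.8, 0, 0.4], 0, 1]
    - [[-1.8, 0, 0.5], 0, 1]
    - [[-1.8, 0, 0.6], 0, 1]
    - [[-1.8, 0, 0.6], 0, 1]

```text
t: 27.97
ee_pos: [0.4433, 0.2443, 0.0646]
orientation: [[0.998, -0.057, -0.0], [-0.057, -0.998, -0.0], [-0.0, 0.0, -1.0]]
force: [-1.1, -0.4, -1.0]
gripper_width: -0.001
grip_force: 0.0
```

Call:
carry_out:
  increments:
    - [[0, 0, 0.05], 0, 1]
    - [[0, 0, 0.1], 0, 1]
    - [[0, 0, 0.15], 0, 1]
    - [[0, 0, 0.2], 0, 1]
    - [[0, 0, 0.25], 0, 1]
    - [[0, 0, 0.3], 0, 1]
    - [[0, 0, 0.35], 0, 1]
    - [[0, 0, 0.35], 0, 1]
    - [[0, 0, 0.35], 0, 1]
    - [[0, 0, 0.35], 0, 1]

```text
t: 28.8
ee_pos: [0.4433, 0.2444, 0.0614]
orientation: [[0.998, -0.057, 0.0], [-0.057, -0.998, 0.0], [0.0, -0.0, -1.0]]
force: [-0.7, 0.0, -0.1]
gripper_width: -0.004
grip_force: 0.0
```

Call:
carry_out:
  increments:
    - [[0, 0, 0.05], 0, 1]
    - [[0, 0, 0.1], 0, 1]
    - [[0, 0, 0.15], 0, 1]
    - [[0, 0, 0.2], 0, 1]
    - [[0, 0, 0.25], 0, 1]
    - [[0, 0, 0.3], 0, 1]
    - [[0, 0, 0.35], 0, 1]
    - [[0, 0, 0.4], 0, 1]
    - [[0, 0, 0.4], 0, 1]
    - [[0, 0, 0.4], 0, 1]

```text
t: 29.63
ee_pos: [0.4433, 0.2444, 0.0573]
orientation: [[0.998, -0.057, -0.0], [-0.057, -0.998, 0.0], [-0.0, -0.0, -1.0]]
force: [0.2, 0.0, 0.3]
gripper_width: -0.002
grip_force: 0.0
```

Call:
carry_out:
  increments:
    - [[0.2, 0, 0], 0, 1]
    - [[0.4, 0, 0], 0, 1]
    - [[0.5, 0, 0], 0, 1]
    - [[0.6, 0, 0], 0, 1]
    - [[0.7, 0, 0], 0, 1]
    - [[0.8, 0, 0], 0, 1]
    - [[0.9, 0, 0], 0, 1]
    - [[1.0, 0, 0], 0, 1]
    - [[1.0, 0, 0], 0, 1]
    - [[1.0, 0, 0], 0, 1]

```text
t: 30.47
ee_pos: [0.4533, 0.2438, 0.0573]
orientation: [[0.998, -0.057, 0.0], [-0.057, -0.998, 0.0], [0.0, -0.0, -1.0]]
force: [0.3, 0.4, -1.1]
gripper_width: 0.001
grip_force: 0.0
```

Call:
carry_out:
  increments:
    - [[0.05, 0, 0], 0, 1]
    - [[0.1, 0, 0], 0, 1]
    - [[0.15, 0, 0], 0, 1]
    - [[0.2, 0, 0], 0, 1]
    - [[0.25, 0, 0], 0, 1]
    - [[0.3, 0, 0], 0, 1]
    - [[0.35, 0, 0], 0, 1]
    - [[0.4, 0, 0], 0, 1]
    - [[0.4, 0, 0], 0, 1]
    - [[0.4, 0, 0], 0, 1]

```text
t: 31.3
ee_pos: [0.4573, 0.2436, 0.0573]
orientation: [[0.998, -0.057, -0.0], [-0.057, -0.998, 0.0], [-0.0, -0.0, -1.0]]
force: [0.9, 0.6, 0.2]
gripper_width: -0.002
grip_force: 0.0
```

```bash
python3 p.py pics/s14.png
```

```text
[0.45725737 0.24361996 0.05732282] [0.92946839 0.61872044 0.19239893]
150 L [109, 39, 16, 25, 26, 23, 23, 24, 25, 25, 25, 25, 24, 23, 22, 23, 22, 22, 23, 23, 21, 22] R [105, 105, 107, 115, 127, 140, 149, 152, 151, 145, 138, 130, 122, 115, 109, 104, 100, 98]
300 L [82, 75, 53, 28, 20, 21, 24, 23, 22, 23, 24, 23, 23, 24, 26, 26, 26, 25, 25, 24, 24, 23] R [107, 106, 106, 107, 108, 111, 113, 114, 118, 128, 148, 176, 202, 219, 226, 227, 225, 224]
460 L [80, 89, 92, 80, 55, 30, 20, 22, 22, 24, 25, 24, 24, 24, 33, 60, 88, 106, 108, 95, 63, 23] R [108, 108, 103, 96, 85, 73, 64, 60, 58, 58, 59, 63, 73, 89, 105, 117, 122, 121]
500 L [81, 80, 80, 81, 81, 80, 82, 82, 82, 82, 82, 75, 63, 63, 83, 102, 107, 107, 105, 92, 62, 24] R [108, 108, 106, 101, 93, 80, 68, 60, 58, 57, 58, 61, 72, 87, 104, 116, 121, 120]
```

Call:
carry_out:
  increments:
    - [[0.05, 0, 0], 0, 1]
    - [[0.1, 0, 0], 0, 1]
    - [[0.15, 0, 0], 0, 1]
    - [[0.2, 0, 0], 0, 1]
    - [[0.25, 0, 0], 0, 1]
    - [[0.25, 0, 0], 0, 1]
    - [[0.3, 0, 0], 0, 1]
    - [[0.3, 0, 0], 0, 1]
    - [[0.3, 0, 0], 0, 1]
    - [[0.3, 0, 0], 0, 1]

```text
t: 32.18
ee_pos: [0.459, 0.2435, 0.0572]
orientation: [[0.998, -0.056, -0.002], [-0.056, -0.998, -0.001], [-0.002, 0.001, -1.0]]
force: [-9.1, -1.0, 5.7]
gripper_width: 0.001
grip_force: 4.6
```

```bash
python3 p.py pics/s15.png
```

```text
[0.45903136 0.24345053 0.05718429] [-9.07959822 -1.01744531  5.69165015]
150 L [193, 129, 55, 18, 22, 26, 25, 22, 23, 25, 25, 25, 25, 24, 23, 22, 22, 22, 23, 23, 22, 22] R [106, 106, 105, 105, 109, 117, 127, 137, 143, 143, 139, 131, 122, 115, 109, 104, 101, 99]
300 L [82, 83, 78, 59, 34, 21, 20, 23, 23, 21, 23, 22, 23, 24, 24, 25, 26, 26, 25, 24, 25, 22] R [105, 107, 107, 106, 107, 107, 108, 110, 116, 127, 148, 176, 202, 220, 227, 227, 225, 224]
460 L [79, 82, 89, 92, 83, 61, 33, 19, 20, 23, 24, 25, 25, 23, 23, 35, 57, 85, 104, 107, 92, 57] R [104, 106, 103, 97, 88, 78, 68, 63, 59, 58, 58, 62, 73, 89, 106, 117, 122, 121]
500 L [80, 80, 80, 80, 80, 81, 82, 82, 82, 82, 82, 82, 75, 62, 62, 83, 101, 107, 107, 105, 91, 59] R [104, 108, 106, 101, 94, 83, 71, 64, 60, 57, 57, 61, 71, 88, 104, 116, 120, 120]
```

The push reads 9 N and the board's left edge moved about 1.5 mm, so it is against the stop. I back off and retract.

Call:
carry_out:
  increments:
    - [[-0.2, 0, 0], 0, 1]
    - [[-0.4, 0, 0], 0, 1]
    - [[-0.8, 0, 0], 0, 1]
    - [[-1.2, 0, 0], 0, 1]
    - [[-1.8, 0, 0], 0, 1]
    - [[-2, 0, -1], 0, 1]
    - [[-2, 0, -3], 0, 1]
    - [[-2, 0, -6], 0, 1]
    - [[-2, 0, -9], 0, 1]
    - [[-2, 0, -12], 0, 1]

```text
t: 33.07
ee_pos: [0.4396, 0.2447, 0.1794]
orientation: [[0.998, -0.056, -0.0], [-0.056, -0.998, 0.0], [-0.0, -0.0, -1.0]]
force: [1.3, 0.8, 0.5]
gripper_width: -0.002
grip_force: 0.0
```

```bash
python3 p.py pics/s16.png
python3 - <<'E'
import cv2,numpy as np
from chk import chk
_,r=chk('pics/s16.png');g=r.astype(int).mean(2)
for col in (200,360): print('T',g[60:120:4,col].astype(int).tolist(),'B',g[520:600:4,col].astype(int).tolist())
a=cv2.imread('pics/side0.png').astype(int);b=cv2.imread('pics/s16.png').astype(int)
d=np.abs(a-b).max(2)
print('moved pixels near spool/relay/tub:',(d[235:290,170:325]>40).sum())
E
```

```text
[0.4396193  0.24469053 0.17937867] [1.30207538 0.84970227 0.49789544]
150 L [211, 210, 209, 208, 209, 209, 210, 210, 210, 211, 214, 207, 170, 106, 70, 83, 100, 104, 104, 99, 79, 41] R [102, 102, 101, 102, 106, 113, 123, 132, 138, 138, 134, 126, 118, 110, 104, 100, 97, 95]
300 L [116, 117, 117, 118, 118, 118, 118, 118, 119, 116, 106, 88, 69, 55, 62, 84, 100, 104, 104, 99, 81, 48] R [101, 103, 103, 102, 102, 103, 104, 106, 111, 123, 142, 169, 194, 213, 220, 222, 219, 217]
460 L [118, 118, 118, 117, 117, 117, 116, 116, 117, 118, 114, 101, 77, 58, 61, 82, 99, 102, 103, 101, 87, 55] R [101, 103, 100, 94, 84, 74, 65, 60, 57, 56, 56, 59, 70, 86, 102, 113, 117, 116]
500 L [115, 114, 114, 114, 116, 116, 116, 116, 117, 116, 110, 94, 73, 58, 60, 80, 98, 102, 103, 103, 94, 63] R [100, 104, 102, 98, 90, 79, 69, 61, 57, 54, 55, 58, 69, 84, 100, 111, 116, 116]
T [208, 210, 213, 215, 217, 219, 216, 204, 175, 137, 113, 99, 100, 101, 102] B [5, 6, 19, 46, 78, 100, 109, 106, 103, 100, 100, 97, 92, 88, 94, 107, 115, 117, 116, 111]
T [212, 211, 211, 212, 213, 217, 213, 206, 175, 139, 111, 99, 99, 102, 103] B [4, 9, 24, 51, 73, 94, 103, 103, 102, 101, 100, 96, 92, 92, 99, 112, 121, 120, 116, 110]
moved pixels near spool/relay/tub: 2002
```

```bash
python3 -c "
from plant import arm
print(arm.job_done())"
```

```text
the job is handed in; nothing more can be done
None
```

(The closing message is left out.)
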